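Free a filled chocolate mould from its sprung dock and rack it to cool

TASK

Pull the filled chocolate mould straight out of its steel dock against the spring catches, put it down flat on the counter clear of the dock, and let go of it there. Then take it again across its middle, lift it and set it down gently, without dropping or pressing, lengthways and centred on the wire cooling rack (handle to either end). Keep it level so that every chocolate stays in its own pocket, and leave the bowl, jar and scraper alone.

Things in the scene. Friction and masses are not known exactly. Their poses are not given: they have to be found in the camera images.
- mould: Pale blue tray 150 long (x) x 60 wide (y) x 24 high, three open pockets in a row, orange handle fin on its -x end. Origin: centre of the tray's underside, z up. Starts fully home in the dock, x along the dock's x, 15 mm above the counter, 40 mm of tray and the fin showing. Flank notches at x = +45 hold the dock's sprung rollers: 10 to 20 N along -x frees it, then it slides easily. About 0.4 kg.
- mould_fin (a point): Grip point on the orange fin: 105 mm from the tray's middle towards -x, 26 mm above the underside. The fin is 12 thick (y), 50 long (x from -75 to -125), from 4 to 38 above the underside.
- mould_waist (a point): Middle of the tray, 24 mm above its underside; here it is 60 mm wide across y with plain flanks, and balances.
- pocket0 (a point): Centre of the floor of the pocket nearest the fin (x = -49, 4 mm above the underside); pockets are 44 x 46, 20 deep.
- pocket1 (a point): Centre of the floor of the middle pocket.
- pocket2 (a point): Centre of the floor of the pocket farthest from the fin (x = +49).
- choc0: Loose dark brown domed chocolate, 40 across, 23 high, origin at the centre of its underside; sits in pocket0 and stands 3 mm proud of the mould.
- choc1: The same, in pocket1.
- choc2: The same, in pocket2.
- dock: Steel dock fixed to the counter: channel 110 long (x -55 to +55), 63 wide inside, 83 outside, 46 high, its floor 15 above the counter; lips over the mould's edges let it leave only along -x, by the open mouth at x = -55. Black catch housings at x = +24 make it 115 wide. Grey motor box, 75 x 83 x 70 high, at the +x end. Origin: channel centre, on the counter. The mould's origin starts at x = -21.
- rack: Steel wire cooling rack fixed on feet of adjustable height, 230 long (its x) x 110 wide (y). Its height differs from run to run: the origin, at its centre and 22 mm below its flat top, lies 0 to 18 mm above the counter.
- bowl: White bowl, 100 across, 50 high, bystander. Origin: centre of its underside.
- jar: Amber jar with black cap, 68 across, 100 high, bystander. Origin: centre of its underside.
- scraper: Flat steel scraper with black handle, 180 x 100 x 16, bystander. Origin near its middle, underside.
Mind the look-alikes: they are no part of the job. Leave any purple or red look-alike of the choc0 alone. What is shaped like the choc2 but pink is not meant.

How it is judged:
By the outcome, as a careful person would: the job done as asked, in the order asked, and still so for the second after the job is handed in, with the robot touching nothing.
It also fails if it takes over 58 s, if anything falls off the work surface, if the arm or the gripper's body presses on something with over 40 N, if the wrist force passes 120 N, or if a joint passes its speed limit or range.

ROBOT

A 7-joint arm with a two-finger parallel gripper is mounted at the origin on the work surface. World frame = base frame: x ahead of the robot, y to its left, z up, the work surface at z = 0. Lengths are in m, angles in rad, forces in N, time in s.
With the tool pointing down it reaches from about 0.4 to 0.925 m from the base axis. Payload 5.6 kg.
Tool frame: the origin (TCP) lies at the centre of the arm's flange, where the gripper is bolted on; the fingertips stand 173 mm ahead of it and the grasp point (between the pads) lies 155 mm ahead of it; z points along the fingers, y is the line along which they close (so a half turn about z gives the same grasp; the last joint's range is limited). The gripper opens to 85 mm and grips with 20 to 120 N. Pads are 22 mm wide; open, the fingers measure 114 mm over their backs; the gripper's body (76 mm by 85 mm) begins 54 mm behind the grasp point. The pads swing forward as they close: fully open they stand 13 mm farther back than shut.
Start: joints at [-1.337, 0.468, -0.012, 1.603, 0.006, 1.071, -0.056], TCP at [0.178, 0.625, 0.405] pointing down, gripper open.
Joint ranges: [-2.53, 2.53], [-0.31, 2.02], [-1.57, 1.55], [0.28, 2.44], [-1.29, 4.43], [0.15, 1.84], [-2.92, 2.92]. Speed limits (rad/s): [2.57, 2.57, 3.14, 3.14, 3.14, 3.14, 3.14].

INTERFACE

Orientations are given as [roll, pitch, yaw] about the fixed x, y, z axes, in that order (R = Rz(yaw) Ry(pitch) Rx(roll)).
In Python, from bench import bot gives the robot as it stands. Calls block until the motion is done:
- bot.reach(position, orientation): joint-space move of the TCP to a pose.
- bot.line_to(position, rot=None, max_speed=0.15): straight line of the TCP; rot=None keeps the orientation; max_speed is the mean speed in m/s.
- bot.move_j(angles): joint-space move.
- bot.gripper_to(opening, newtons=None): finger opening in m; newtons is the grip in N (None keeps the last); returns when the fingers have stopped.
- bot.hold(seconds).
- bot.solve_ik(position, orientation): joint angles nearest the present ones, or None.
- bot.get_image(name): name is "side" or "top"; returns a dict with "frame" (480x640x3 uint8, red, green, blue), "z_map" (480x640 float32, m along the optical axis (not along the pixel's ray), 0 where there is no reading), "camera_matrix" (3x3 intrinsics, pixels), "rvec" (rotation vector, rad) and "tvec" (3), from world to camera coordinates, as OpenCV has them. Camera axes: x right, y down, z forward; pixel columns grow to the right and rows downward; lengths in m; the calibration is good to about 2 mm. A picture is of the moment at which its call begins.
A pose or a line that the arm cannot do raises bot.Unreachable and nothing moves.
- bot.finish_job(): hands the job in; it is judged then, once.
Readings, each from a call of its own:
- bot.read_clock(): time.
- bot.read_joints(): joint angles.
- bot.read_dq(): joint speeds.
- bot.read_joint_efforts(): joint torques, N m.
- bot.read_position(): TCP position.
- bot.read_tcp_rot(): TCP orientation.
- bot.read_contact_force(): force on the tool from outside, world axes, zero at the start.
- bot.read_ft_torque(): the same for the moment, N m.
- bot.read_width(): finger opening in m.
- bot.read_finger_force(): force on a finger pad.
Only numpy, scipy, OpenCV 4.12 (cv2) and the standard library are available. Lean on these libraries where they do the work, as an engineer would, in place of code of your own. Each camera call takes 0.05 s, during which the arm holds its last target. There are 200 camera calls.

## Working session

There is one attempt and no reset: what is moved stays moved. The work goes in short steps, each a Python script; the robot and the scene stay as the last script left them, time stands still between calls to the robot, and variables do not carry over. Pictures are saved under pics/ and viewed, at most 10 in all, crops included, and the job is handed in when it is done.

```bash
ls; mkdir -p pics
python3 - <<'E'
from bench import bot
import cv2,pickle
d={n:bot.get_image(n) for n in("side","top")}
pickle.dump(d,open("im0.pkl","wb"))
for n in d:
    cv2.imwrite(f"pics/{n}0.png",d[n]["frame"][:,:,::-1]); print(n,d[n]["camera_matrix"].tolist(),d[n]["rvec"],d[n]["tvec"])
print(bot.read_tcp_rot(),bot.read_clock())
E
```

```text
pics
side [[515.9322784330717, 0.0, 312.2481257919195], [0.0, 515.9322784330717, 242.2352461873063], [0.0, 0.0, 1.0]] [ 0.14103382 -2.68594586  1.46953814] [0.57139705 0.04402231 1.03986377]
top [[531.2573583376353, 0.0, 322.6589642299938], [0.0, 531.2573583376353, 250.18435114243994], [0.0, 0.0, 1.0]] [ 2.20587608 -2.17646578  0.09031514] [0.03109612 0.56368872 1.34683825]
[-3.13996691e+00  1.00751035e-04  2.86473486e+00] 0.1
```

View pics/top0.png

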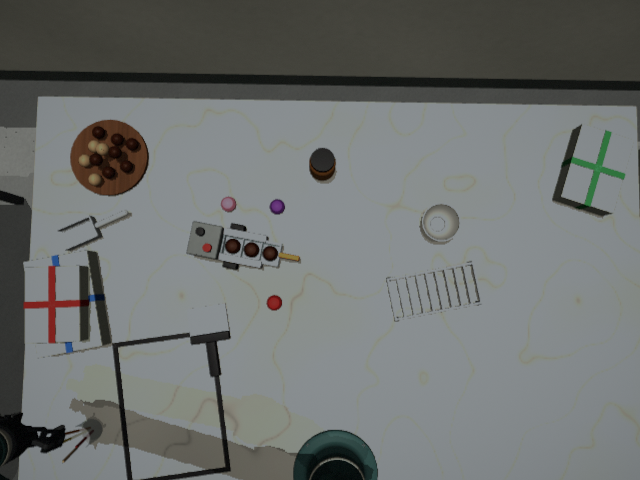

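View pics/side0.png

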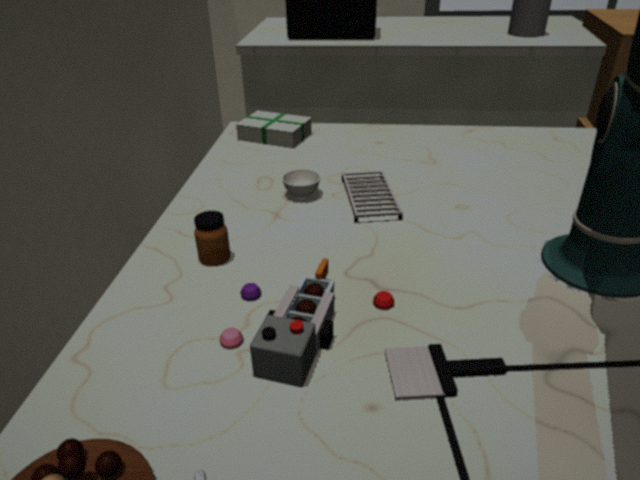

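The top view shows the dock's motor box at (205,240), the mould's chocolates at (233,246), (251,250) and (270,253), and the orange fin at (290,258). The rack is at (434,291), the bowl at (440,223), the jar at (322,164) and the scraper at (213,335).
Possible mix-ups: pink ball (228,204), purple ball (277,206), red ball (274,302) and the loose brown chocolates on the board (110,157). The pale blue tray with the fin inside the dock is the only mould, so I'll check that in a close crop.

```bash
cat > h.py <<'E'
import numpy as np,cv2,pickle
def cam(d): 
    R=cv2.Rodrigues(np.array(d["rvec"],float))[0]; return d["camera_matrix"],R,np.array(d["tvec"],float).ravel()
def ray(d,uv,z):
    K,R,t=cam(d); uv=np.atleast_2d(uv).astype(float)
    r=(np.linalg.inv(K)@np.c_[uv,np.ones(len(uv))].T).T@R; c=-R.T@t
    return c+r*((z-c[2])/r[:,2])[:,None]
def tri(d1,p1,d2,p2):
    P=[K@np.c_[R,t] for K,R,t in (cam(d1),cam(d2))]
    X=cv2.triangulatePoints(P[0],P[1],np.array(p1,float).reshape(2,1),np.array(p2,float).reshape(2,1)).ravel(); return X[:3]/X[3]
def cloud(d):
    K,R,t=cam(d); z=d["z_map"]; v,u=np.indices(z.shape)
    p=np.stack([(u-K[0,2])/K[0,0]*z,(v-K[1,2])/K[1,1]*z,z],-1); w=(p-t)@R; w[z==0]=np.nan; return w
def blobs(m,amin=15):
    n,l,s,c=cv2.connectedComponentsWithStats(m.astype(np.uint8)); return [(c[i].round(1).tolist(),int(s[i,4])) for i in range(1,n) if s[i,4]>=amin]
def orange(f):
    h=cv2.cvtColor(f,cv2.COLOR_RGB2HSV); return (h[...,0]>9)&(h[...,0]<24)&(h[...,1]>150)&(h[...,2]>90)
def brown(f):
    h=cv2.cvtColor(f,cv2.COLOR_RGB2HSV); return ((h[...,0]<12)|(h[...,0]>172))&(h[...,1]>90)&(h[...,2]<110)
E
python3 - <<'E'
from h import *
d=pickle.load(open("im0.pkl","rb"))
for n,(x0,x1,y0,y1) in {"top":(180,310,200,290),"side":(230,350,240,390)}.items():
    f=d[n]["frame"]; roi=np.zeros(f.shape[:2],bool); roi[y0:y1,x0:x1]=1
    print(n,"fin",blobs(orange(f)&roi,8),"choc",blobs(brown(f)&roi))
w=cloud(d["top"]); ws=cloud(d["side"])
print("counter z",np.nanmedian(w[280:300,330:370,2]),np.nanmedian(ws[280:300,430:470,2]))
print("rack z top",np.nanpercentile(w[262:322,386:482,2],[50,80,90,95,99]),"side",np.nanpercentile(ws[172:222,342:402,2],[50,80,90,95,99]))
for u,v in[(233,246),(251,250),(270,253),(290,258),(205,240)]: print(w[v,u].round(4))
a=cv2.convertScaleAbs(np.vstack([np.hstack([cv2.resize(d["top"]["frame"][195:295,180:310],(390,300),interpolation=2),cv2.resize(d["top"]["frame"][250:335,375:490],(405,300),interpolation=2)]),
 np.hstack([cv2.resize(d["side"]["frame"][250:390,235:355],(257,300),interpolation=2),cv2.resize(d["side"]["frame"][165:230,330:415],(538,300),interpolation=2)])]),alpha=1.4)
cv2.imwrite("pics/crop1.png",a[:,:,::-1])
E
```

```text
top fin [([284.2, 257.0], 17), ([297.0, 257.5], 11)] choc [([231.0, 207.9], 22), ([232.6, 245.7], 158), ([251.2, 249.4], 155), ([269.9, 253.0], 146)]
side fin [([321.6, 266.4], 84)] choc [([322.4, 272.8], 57), ([313.9, 289.3], 139), ([305.8, 306.0], 150), ([297.9, 319.1], 31), ([296.9, 329.8], 69), ([237.2, 341.5], 52)]
counter z -0.0006274366438827305 -0.00021425536409558634
rack z top [0.00082891 0.01900989 0.02210336 0.02365075 0.02617916] side [0.00203006 0.02098686 0.02196328 0.02265448 0.02367443]
[0.5693 0.266  0.0388]
[0.5596 0.22   0.0417]
[0.5528 0.172  0.0398]
[0.54   0.1205 0.0555]
[0.5806 0.33   0.0728]
```

View pics/crop1.png

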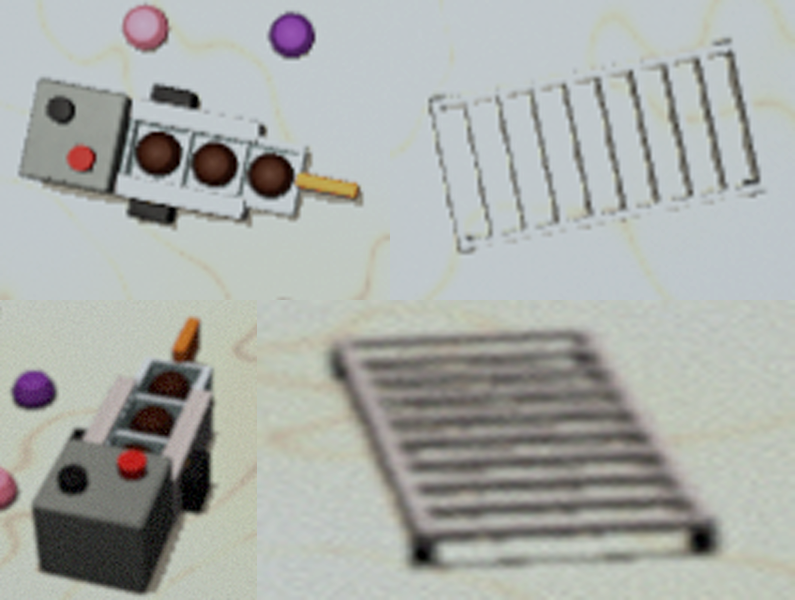

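The crop confirms the pale blue tray with three brown chocolates and the orange fin in the dock. The rack is a ten-wire rectangle. Next I'll fit the mould axis and the rack from both views.

Run:
```python
from h import *
d=pickle.load(open("im0.pkl","rb")); T,S=d["top"],d["side"]
c=np.array([[232.6,245.7],[251.2,249.4],[269.9,253.0]])
W=ray(T,c,.037); print("chocs",W.round(4),np.linalg.norm(np.diff(W,axis=0),axis=1))
print("tri choc0/1",tri(T,c[2],S,[313.9,289.3]).round(4),tri(T,c[1],S,[305.8,306]).round(4))
w=cloud(T);v=w[225:275,190:310].reshape(-1,3)
v=v[v[:,2]>.008]; 
u=W[2]-W[0];u/=np.linalg.norm(u);n=np.array([-u[1],u[0],0]);print("axis(-x dir)",u,"yaw mould x",np.degrees(np.arctan2(-u[1],-u[0])))
# fin: orange relaxed
f=T["frame"];h=cv2.cvtColor(f,cv2.COLOR_RGB2HSV);m=(h[...,0]>8)&(h[...,0]<28)&(h[...,1]>100)&(h[...,2]>60);m[:240]=0;m[275:]=0;m[:,:278]=0;m[:,305:]=0
print("fin px",blobs(m,5)); p=np.argwhere(m)[:,::-1]; F=ray(T,p,.053)
a=(F-W[1])@u; b=(F-W[1])@n; print("fin along",a.min(),a.max(),"lateral",b.mean(),np.polyfit(a,b,1))
# side fin tip height
ms=orange(S["frame"]);ms[280:]=0;q=np.argwhere(ms)[:,::-1];print("side fin px",q.min(0),q.max(0))
ws=cloud(S);print("fin z side",np.nanpercentile(ws[ms][:,2],[5,50,95]))
# box / dock edges from depth
for lo,hi in((.06,.08),(.04,.05)):
    k=v[(v[:,2]>lo)&(v[:,2]<hi)]; r=cv2.minAreaRect(k[:,:2].astype(np.float32)*1000);print("z",lo,hi,"rect",r, "medz",np.median(k[:,2]))
# rack
for nm,D,(x0,x1,y0,y1) in(("top",T,(380,490,255,328)),("side",S,(336,408,166,226))):
    wc=cloud(D)[y0:y1,x0:x1].reshape(-1,3);k=wc[wc[:,2]>.012]; print(nm,"depth rect",cv2.minAreaRect(k[:,:2].astype(np.float32)*1000),len(k),"z med",np.percentile(k[:,2],[25,50,75,90]))
    g=cv2.cvtColor(D["frame"],cv2.COLOR_RGB2GRAY)
    bh=cv2.morphologyEx(g,cv2.MORPH_BLACKHAT,np.ones((9,9)))[y0:y1,x0:x1]; mk=bh>25
    pp=np.argwhere(mk)[:,::-1]+[x0,y0]; hull=cv2.convexHull(pp.astype(np.float32)); ap=cv2.approxPolyDP(hull,6,True)[:,0]
    print("corners",ap.tolist()); R=ray(D,pp,.023); print("colour rect@.023",cv2.minAreaRect(R[:,:2].astype(np.float32)*1000))
```

```text
chocs [[0.5702 0.2674 0.037 ]
 [0.5615 0.2201 0.037 ]
 [0.553  0.1725 0.037 ]] [0.04809757 0.04829016]
tri choc0/1 [0.5523 0.1729 0.032 ] [0.561  0.2207 0.0315]
axis(-x dir) [-0.17889325 -0.98386849  0.        ] yaw mould x 79.69469839060667
fin px [([288.7, 256.4], 97)]
fin along 0.07220724890467779 0.12380739578828599 lateral -4.649960899072756e-06 [-0.00715247  0.00069421]
side fin px [206  11] [638 274]
fin z side [0.05135322 0.05289109 0.06677872]
z 0.06 0.08 rect ((581.0596313476562, 333.4678039550781), (75.89118194580078, 82.75940704345703), 80.91679382324219) medz 0.06950644846965781
z 0.04 0.05 rect ((554.9815063476562, 199.67547607421875), (200.9167938232422, 109.63826751708984), 79.1328125) medz 0.044538214011373936
top depth rect ((462.8506774902344, -248.3580322265625), (113.2108383178711, 231.47116088867188), 12.034998893737793) 1500 z med [0.01917694 0.02129098 0.02313629 0.02489813]
corners [[480.0, 304.0], [394.0, 321.0], [386.0, 278.0], [471.0, 261.0]]
colour rect@.023 ((462.1371154785156, -244.17308044433594), (115.03453063964844, 227.01268005371094), 11.783352851867676)
side depth rect ((459.7371520996094, -247.93496704101562), (113.00983428955078, 240.3997344970703), 11.51818561553955) 1431 z med [0.01887072 0.02060652 0.02177616 0.02271618]
corners [[402.0, 219.0], [354.0, 223.0], [341.0, 176.0], [380.0, 172.0]]
colour rect@.023 ((459.228515625, -224.7027587890625), (117.94514465332031, 263.0014953613281), 11.125205993652344)
```

Estimates so far:
- **Mould:** centre about (0.561, 0.220), yaw 79.9° from the box-to-fin line.
- **Rack:** centre about (0.461, -0.248), yaw 101.9°, top about 22–24 mm high.

Next I'll check reachability, triangulate the rack corners and go to the fin.

```bash
cat >> h.py <<'E'
M=np.array([.5613,.2203]);YM=np.radians(79.9);UX=np.array([np.cos(YM),np.sin(YM)])
RK=np.array([.4612,-.2475]);YR=np.radians(101.9)
E
python3 - <<'E'
from h import *
from bench import bot
d=pickle.load(open("im0.pkl","rb"))
for a,b in(([394,321],[402,219]),([386,278],[354,223]),([471,261],[341,176]),([480,304],[380,172])): print("rack corner",tri(d["top"],a,d["side"],b).round(4))
fin=M-.105*UX; best=[]
for yaw in(YM,YM-np.pi):
    out=[]
    for p,y in((fin,yaw),(fin-.155*UX,yaw),(M-.155*UX,yaw),(RK,yaw+YR-YM)):
        for z in(.174,.30):
            q=bot.solve_ik([*p,z],[np.pi,0,y]); out.append(None if q is None else np.round(q,2).tolist())
    print(np.degrees(yaw),out); best.append(out)
yaw=YM if all(best[0]) else YM-np.pi
if all(best[0]) and all(best[1]): yaw=min((0,1),key=lambda i:max(abs(q[6]) for q in best[i])); yaw=[YM,YM-np.pi][yaw]
print("yaw",yaw); open("yaw.txt","w").write(str(yaw))
bot.reach([*fin,.30],[np.pi,0,yaw]); bot.gripper_to(.045,20)
bot.line_to([*fin,.197],max_speed=.12); print(bot.read_position(),bot.read_contact_force(),bot.read_clock())
i=bot.get_image("side");t=bot.get_image("top");pickle.dump({"side":i,"top":t},open("im1.pkl","wb"))
cv2.imwrite("pics/c2.png",cv2.convertScaleAbs(np.hstack([cv2.resize(x["frame"][a:a+110,b:b+110],(400,400),interpolation=2) for x,a,b in((i,230,265),(t,200,230))]),alpha=1.4)[:,:,::-1])
E
```

```text
rack corner [ 0.3827 -0.1483  0.0023]
rack corner [ 0.4935 -0.1276 -0.0015]
rack corner [ 0.5397 -0.3456  0.0145]
rack corner [ 0.4329 -0.3665  0.0198]
79.9 [[-0.62, 0.69, 0.45, 1.98, -0.53, 0.58, 0.01], [-0.7, 0.48, 0.54, 1.95, -0.34, 0.8, -0.14], [-0.27, 0.63, 0.34, 2.07, -0.41, 0.5, 0.2], [-0.55, 0.45, 0.69, 2.05, -0.4, 0.78, 0.21], [-0.53, 0.67, 0.44, 2.02, -0.52, 0.56, 0.1], [-0.63, 0.46, 0.56, 1.99, -0.34, 0.78, -0.06], [0.16, 0.64, 0.34, 2.06, -0.41, 0.51, 1.01], [-0.19, 0.49, 0.78, 2.04, -0.47, 0.8, 1.08]]
-100.1 [[-0.14, 0.66, -0.17, 1.95, 0.2, 0.55, 2.52], [-0.22, 0.45, -0.06, 1.92, 0.04, 0.78, 2.66], [0.07, 0.61, -0.08, 2.05, 0.1, 0.48, 2.88], [0.94, 0.88, -1.33, 1.96, 0.96, 1.14, 2.17], [-0.07, 0.64, -0.15, 1.99, 0.18, 0.52, 2.62], [-0.19, 0.42, 0.0, 1.96, -0.0, 0.76, 2.78], [-0.37, 0.99, 1.1, 2.09, -1.19, 0.93, -1.49], [-0.5, 0.85, 1.35, 2.05, -0.96, 1.1, -1.62]]
yaw 1.3945180723434694
[0.54326499 0.11686129 0.19758687] [-0.65330685 -0.47297783 -0.28730761] 3.85
```

View pics/c2.png

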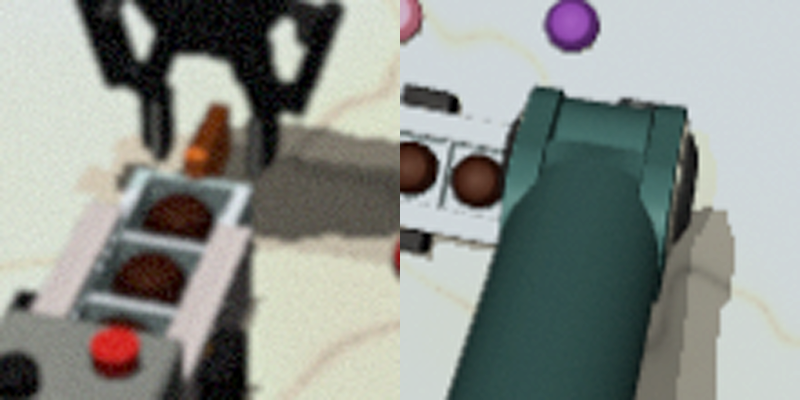

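The side crop shows the fin at (215,140), midway between the fingers at (160,130) and (262,135). I'll close lightly, centre by force, then grip firmly.

Run:
```python
from h import *
from bench import bot
n=np.array([-UX[1],UX[0]])
def rep(s):
    f=np.array(bot.read_contact_force());p=np.array(bot.read_position());print(s,"ax %.1f lat %.1f z %.1f"%(f[:2]@UX,f[:2]@n,f[2]),"T",np.round(bot.read_ft_torque(),2),"p",p.round(4),"w %.4f ff %.1f t %.2f"%(bot.read_width(),bot.read_finger_force(),bot.read_clock())); return f,p
f0,p=rep("open")
bot.gripper_to(0,20); f,p=rep("g20")
for k in range(4):
    lat=(f-f0)[:2]@n
    if abs(lat)<3: break
    p[:2]+=n*np.sign(lat)*.001; bot.line_to(p,max_speed=.02); f,p=rep("adj")
bot.gripper_to(0,100); rep("g100")
```

```text
open ax 0.0 lat 0.5 z -0.2 T [ 0.04 -0.03 -0.02] p [0.5433 0.117  0.1978] w 0.0452 ff 0.0 t 3.95
g20 ax -0.4 lat 0.8 z 2.6 T [ 0.07  0.12 -0.01] p [0.5431 0.117  0.1974] w 0.0117 ff 24.5 t 4.34
g100 ax 0.2 lat 1.0 z 5.7 T [0.2  0.15 0.03] p [0.543  0.1169 0.1974] w 0.0104 ff 97.5 t 4.56
```

```bash
cat >> h.py <<'E'
def rep(s):
    from bench import bot
    n=np.array([-UX[1],UX[0]])
    f=np.array(bot.read_contact_force());p=np.array(bot.read_position());print(s,"ax %.1f lat %.1f z %.1f"%(f[:2]@UX,f[:2]@n,f[2]),"T",np.round(bot.read_ft_torque(),2),"p",p.round(4),"w %.4f ff %.1f t %.2f"%(bot.read_width(),bot.read_finger_force(),bot.read_clock())); return f,p
E
python3 - <<'E'
from h import *
from bench import bot
p0=np.array(bot.read_position()); s=0
for k,v in((.003,.02),(.006,.02),(.010,.02),(.02,.03),(.05,.05),(.09,.05)):
    q=p0.copy(); q[:2]-=UX*k; bot.line_to(q,max_speed=v); f,p=rep(k)
    if abs(f[2])>25 or np.linalg.norm(f[:2])>60: print("STOP"); break
d={n:bot.get_image(n) for n in("side","top")};pickle.dump(d,open("im2.pkl","wb"));np.save("p0.npy",p0)
cv2.imwrite("pics/c3.png",cv2.convertScaleAbs(np.hstack([cv2.resize(x["frame"][a:a+130,b:b+130],(400,400),interpolation=2) for x,a,b in((d["side"],200,255),(d["top"],195,230))]),alpha=1.4)[:,:,::-1])
E
```

```text
0.003 ax 5.0 lat -0.6 z 2.2 T [ 1.09 -0.18 -0.06] p [0.5428 0.1155 0.1975] w 0.0105 ff 97.5 t 4.86
0.006 ax 11.7 lat -1.8 z -0.2 T [ 2.12 -0.48 -0.16] p [0.5426 0.1147 0.1975] w 0.0108 ff 97.5 t 5.16
0.01 ax 8.3 lat -0.6 z -0.0 T [ 1.7  -0.42 -0.09] p [0.5417 0.1104 0.1974] w 0.0105 ff 97.6 t 5.51
0.02 ax 5.9 lat 0.7 z -0.1 T [ 1.1  -0.3  -0.04] p [0.5398 0.0988 0.1973] w 0.0105 ff 97.9 t 5.99
0.05 ax -2.5 lat 1.2 z 2.0 T [-0.13  0.06  0.05] p [0.5341 0.0666 0.1973] w 0.0103 ff 98.4 t 6.74
0.09 ax -2.5 lat -0.2 z -0.8 T [-0.44  0.02  0.03] p [0.5271 0.0272 0.1973] w 0.0100 ff 97.9 t 7.69
```

View pics/c3.png

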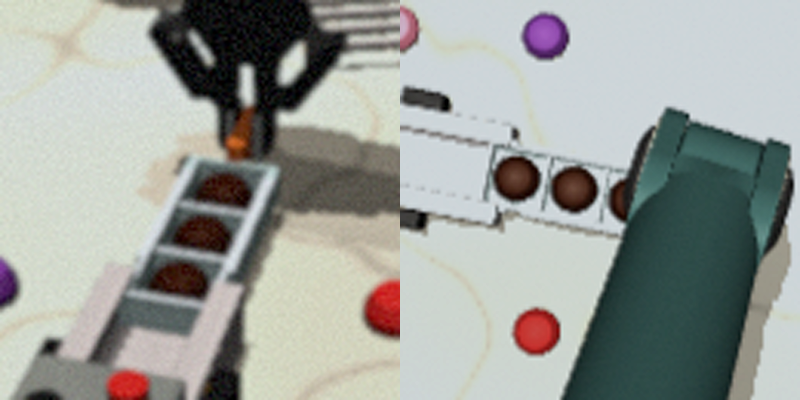

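It's sliding out straight, with all three chocolates in place at side crop (222,190), (203,232) and (180,278). I'll pull it clear and check its level before lowering.

Run:
```python
from h import *
from bench import bot
p0=np.load("p0.npy")
for k,v in((.105,.04),(.115,.03),(.155,.04)):
    q=p0.copy(); q[:2]-=UX*k; bot.line_to(q,max_speed=v); f,p=rep(k)
d={n:bot.get_image(n) for n in("side","top")};pickle.dump(d,open("im3.pkl","wb"))
c=M-.155*UX
for n in d:
    w=cloud(d[n]).reshape(-1,3); a=(w[:,:2]-c)@UX; b=(w[:,:2]-c)@np.array([-UX[1],UX[0]])
    k=(abs(a)<.074)&(abs(b)<.03)&(w[:,2]>.005)&(w[:,2]<.055)
    for lo in(-.07,-.045,-.02,.0,.025,.05,.065):
        s=k&(a>lo)&(a<lo+.02); print(n,lo,s.sum(),np.nanpercentile(w[s,2],[50,85]).round(4) if s.any() else "")
cv2.imwrite("pics/c4.png",cv2.convertScaleAbs(np.hstack([cv2.resize(x["frame"][a:a+130,b:b+130],(400,400),interpolation=2) for x,a,b in((d["side"],180,255),(d["top"],195,250))]),alpha=1.4)[:,:,::-1])
```

```text
0.105 ax -2.5 lat -0.5 z -1.1 T [-0.22  0.04  0.02] p [0.5244 0.0127 0.1973] w 0.0106 ff 97.9 t 8.32
0.115 ax -0.7 lat 0.3 z -4.9 T [-0.45  0.08  0.04] p [0.5226 0.0034 0.1971] w 0.0104 ff 97.6 t 8.80
0.155 ax 0.7 lat -0.9 z -4.4 T [-0.46  0.04 -0.02] p [ 0.5159 -0.0353  0.1973] w 0.0103 ff 97.5 t 9.95
side -0.07 148 [0.0366 0.0391]
side -0.045 163 [0.0364 0.0383]
side -0.02 116 [0.0358 0.0382]
side 0.0 204 [0.0361 0.0389]
side 0.025 174 [0.0329 0.0375]
side 0.05 190 [0.0361 0.0387]
side 0.065 54 [0.0363 0.038 ]
top -0.07 82 [0.0351 0.0391]
top -0.045 186 [0.0347 0.0393]
top -0.02 183 [0.0323 0.0387]
top 0.0 182 [0.0356 0.0389]
top 0.025 182 [0.033  0.0383]
top 0.05 177 [0.0351 0.0394]
top 0.065 87 [0.0267 0.0376]
```

View pics/c4.png

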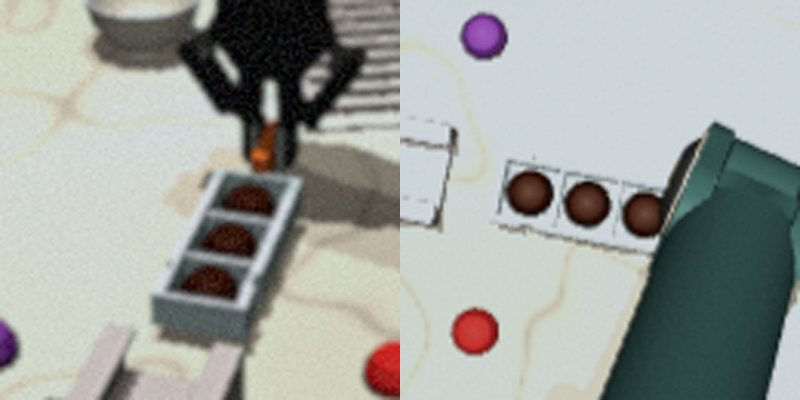

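The mould is free of the dock, level at about 39 mm all along, and all chocolates are in their pockets. Now I'll lower it until the counter takes the weight, release and retreat.

Run:
```python
from h import *
from bench import bot
q=np.array(bot.read_position()); q[2]-=.0115; bot.line_to(q,max_speed=.03); f,p=rep("near"); z0=f[2]
for k in range(10):
    q[2]-=.0006; bot.line_to(q,max_speed=.01); f,p=rep(k)
    if f[2]>z0+3.0: break
bot.hold(.2); rep("touch")
bot.gripper_to(.035,20); bot.hold(.2); rep("open")
p=np.array(bot.read_position()); p[2]+=.10; bot.line_to(p,max_speed=.12)
bot.reach([.42,.12,.40],[np.pi,0,float(open("yaw.txt").read())]); print(bot.read_clock())
d={n:bot.get_image(n) for n in("side","top")};pickle.dump(d,open("im4.pkl","wb"))
cv2.imwrite("pics/c5.png",cv2.convertScaleAbs(np.hstack([cv2.resize(x["frame"][a:a+150,b:b+150],(400,400),interpolation=2) for x,a,b in((d["side"],180,250),(d["top"],195,230))]),alpha=1.4)[:,:,::-1])
for n,(x0,x1,y0,y1) in {"top":(255,350,225,285),"side":(290,380,200,320)}.items():
    f=d[n]["frame"]; roi=np.zeros(f.shape[:2],bool); roi[y0:y1,x0:x1]=1; h=cv2.cvtColor(f,cv2.COLOR_RGB2HSV)
    print(n,"fin",blobs((h[...,0]>8)&(h[...,0]<28)&(h[...,1]>100)&(h[...,2]>60)&roi,8),"choc",blobs(brown(f)&roi))
```

```text
near ax -0.7 lat -1.0 z -4.2 T [-0.48  0.1  -0.01] p [ 0.5159 -0.0354  0.1856] w 0.0108 ff 97.5 t 10.58
0 ax -0.2 lat -0.7 z -4.3 T [-0.46  0.06 -0.05] p [ 0.516  -0.0354  0.1853] w 0.0104 ff 97.5 t 10.83
1 ax 0.6 lat -0.6 z -3.9 T [-0.48  0.12 -0.03] p [ 0.5159 -0.0353  0.1846] w 0.0100 ff 97.5 t 11.08
2 ax -0.9 lat 0.8 z -5.2 T [-0.48  0.07  0.  ] p [ 0.5159 -0.0353  0.184 ] w 0.0101 ff 97.5 t 11.33
3 ax 0.5 lat 0.1 z -3.8 T [-0.38  0.01  0.04] p [ 0.516  -0.0354  0.1835] w 0.0106 ff 97.7 t 11.58
4 ax -0.9 lat 0.7 z -2.0 T [-0.28  0.09  0.01] p [ 0.516  -0.0355  0.1829] w 0.0107 ff 97.9 t 11.83
5 ax -1.7 lat 1.9 z 4.4 T [-0.26  0.46  0.07] p [ 0.516  -0.0356  0.1827] w 0.0106 ff 98.8 t 12.08
touch ax -1.5 lat 1.7 z 5.8 T [-0.26  0.53  0.05] p [ 0.516  -0.0355  0.1827] w 0.0106 ff 99.0 t 12.28
open ax 0.1 lat 0.4 z -0.5 T [-0.06  0.01 -0.01] p [ 0.516  -0.0353  0.1822] w 0.0350 ff 0.0 t 12.84
14.7
top fin [([291.9, 256.9], 18), ([310.6, 260.4], 20), ([329.4, 263.9], 16), ([344.1, 267.3], 51)] choc [([292.3, 257.5], 150), ([310.7, 261.1], 147), ([329.3, 264.5], 151)]
side fin [([341.6, 232.6], 89)] choc [([340.2, 239.7], 20), ([335.5, 250.1], 85), ([329.3, 263.3], 100), ([323.1, 277.0], 93), ([376.0, 302.2], 48)]
```

View pics/c5.png

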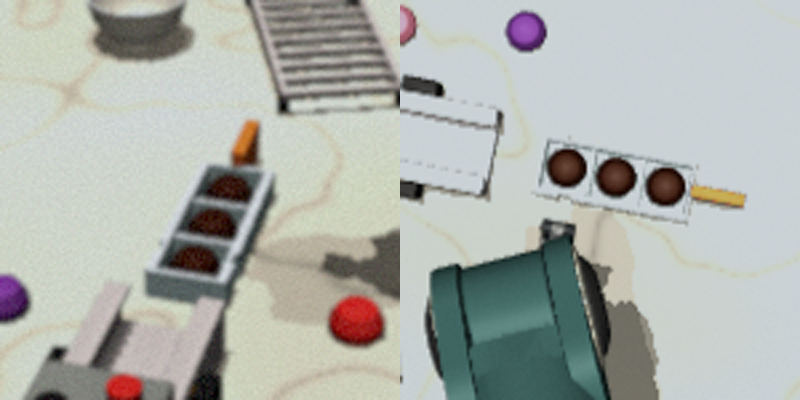

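The top view shows the mould lying free on the counter, with chocolates at (292,257), (311,261) and (329,264) and the fin at (344,267). The dock is empty, and nothing else has moved. Next I'll measure its pose and refine the rack.

Run:
```python
from h import *
d=pickle.load(open("im4.pkl","rb"));T,S=d["top"],d["side"]
c=np.array([[292.3,257.5],[310.7,261.1],[329.3,264.5]])
W=ray(T,c,.0205);print("chocs",W.round(4));f=ray(T,[344.1,267.3],.038);print("fin",f)
for a,b in((c[2],[335.5,250.1]),(c[1],[329.3,263.3]),(c[0],[323.1,277])):print("tri",tri(T,a,S,b).round(4))
u=W[0]-f[0];print("yaw choc2-fin",np.degrees(np.arctan2(u[1],u[0])));u=W[0]-W[2];print("yaw chocs",np.degrees(np.arctan2(u[1],u[0])))
n=np.array([-UX[1],UX[0]])
for nm,D in d.items():
    w=cloud(D).reshape(-1,3);a=(w[:,:2]-W[1,:2]);k=(abs(a@UX)<.11)&(abs(a@n)<.045)&(w[:,2]>.014)&(w[:,2]<.034);r=cv2.minAreaRect(w[k,:2].astype(np.float32)*1000);print(nm,"tray rect",np.round(r[0],1),np.round(r[1],1),r[2])
    kk=k&(abs(a@UX)<.075);al=(a@UX)[kk];print(" along",np.percentile(al,[.5,99.5]),"lat",np.percentile((a@n)[kk],[.5,99.5]))
for nm,D in d.items():
    w=cloud(D).reshape(-1,3);a=w[:,:2]-RK;ux=np.array([np.cos(YR),np.sin(YR)]);uy=np.array([-ux[1],ux[0]])
    x,y=a@ux,a@uy;k=(abs(x)<.14)&(abs(y)<.075)&(w[:,2]>.012)
    print(nm,"rack x",np.percentile(x[k],[0,.5,2,98,99.5,100]).round(4),"y",np.percentile(y[k],[0,.5,2,98,99.5,100]).round(4),"z hi",np.percentile(w[k,2],[50,90]).round(4))
g=cv2.cvtColor(T["frame"],cv2.COLOR_RGB2GRAY);bh=cv2.morphologyEx(g,cv2.MORPH_BLACKHAT,np.ones((9,9)));m=bh>25;m[:255]=0;m[328:]=0;m[:,:380]=0;m[:,490:]=0
P=ray(T,np.argwhere(m)[:,::-1],.022);a=P[:,:2]-RK;x,y=a@ux,a@uy
hst,e=np.histogram(x,np.arange(-.13,.131,.004));print("rung hist",[(round(e[i]+.002,3),int(v)) for i,v in enumerate(hst) if v>12]);print("y rng",np.percentile(y,[0,1,5,50,95,99,100]).round(4))
print("corner mean",ray(T,[[433.8,291.1]],.022))
```

```text
chocs [[0.5433 0.1163 0.0205]
 [0.5347 0.069  0.0205]
 [0.5266 0.0211 0.0205]]
fin [[ 0.51921717 -0.01600682  0.038     ]]
tri [0.5254 0.0211 0.0191]
tri [0.5337 0.069  0.0185]
tri [0.5419 0.1163 0.0189]
yaw choc2-fin 79.70213943494967
yaw chocs 80.05528305434373
side tray rect [528.9  54.4] [187.8  60.8] 79.6164321899414
 along [-0.07423212  0.07482682] lat [-0.02698269  0.0330821 ]
top tray rect [531.7  53.2] [183.8  60.3] 79.93019104003906
 along [-0.07340981  0.07437431] lat [-0.02951617  0.03026032]
side rack x [-0.1165 -0.1151 -0.1126  0.116   0.1175  0.1212] y [-0.0553 -0.0534 -0.0527  0.0554  0.0572  0.0577] z hi [0.0206 0.0227]
top rack x [-0.1173 -0.1157 -0.1145  0.1129  0.114   0.1146] y [-0.0583 -0.056  -0.0554  0.0531  0.0539  0.056 ] z hi [0.0212 0.0249]
rung hist [(np.float64(-0.112), 13), (np.float64(-0.108), 64), (np.float64(-0.104), 35), (np.float64(-0.084), 59), (np.float64(-0.08), 34), (np.float64(-0.06), 46), (np.float64(-0.056), 42), (np.float64(-0.036), 30), (np.float64(-0.032), 50), (np.float64(-0.012), 18), (np.float64(-0.008), 57), (np.float64(0.016), 57), (np.float64(0.04), 50), (np.float64(0.064), 39), (np.float64(0.068), 16), (np.float64(0.088), 24), (np.float64(0.092), 23), (np.float64(0.112), 17), (np.float64(0.116), 33)]
y rng [-0.0593 -0.0573 -0.049  -0.002   0.0459  0.0543  0.0558]
corner mean [[ 0.46198265 -0.2472513   0.022     ]]
```

The mould is at (0.5345, 0.0685), yaw 79.9°. The rack is confirmed at (0.4615, -0.2475). Regrasp at the waist.

Run:
```python
from h import *
from bench import bot
n=np.array([-UX[1],UX[0]]); c=np.array([.5345,.0685]); yaw=float(open("yaw.txt").read())
bot.gripper_to(.085,20)
bot.reach([*c,.28],[np.pi,0,yaw]); bot.line_to([*c,.1745],max_speed=.08); f0,p=rep("down")
bot.gripper_to(.0,20); f,p=rep("g20"); q=p.copy()
for k in range(5):
    l=(f-f0)[:2]@n
    if abs(l)<2: break
    q[:2]+=n*np.sign(l)*.0007; bot.line_to(q,max_speed=.02); f,p=rep("adj")
if .05<bot.read_width()<.07 and bot.read_finger_force()>10:
    bot.gripper_to(0,60); rep("g60")
    p=np.array(bot.read_position()); p[2]+=.012; bot.line_to(p,max_speed=.03); rep("lift12"); bot.hold(.2); rep("hold")
d={k:bot.get_image(k) for k in("side","top")};pickle.dump(d,open("im5.pkl","wb"))
cv2.imwrite("pics/c6.png",cv2.convertScaleAbs(np.hstack([cv2.resize(x["frame"][a:a+150,b:b+150],(400,400),interpolation=2) for x,a,b in((d["side"],180,250),(d["top"],195,230))]),alpha=1.4)[:,:,::-1])
```

```text
down ax -0.0 lat 0.6 z 0.6 T [-0.08 -0.03  0.02] p [0.5347 0.0686 0.175 ] w 0.0850 ff 0.0 t 17.54
g20 ax 0.2 lat 1.8 z 5.7 T [0.09 0.34 0.03] p [0.5346 0.0686 0.1749] w 0.0595 ff 22.2 t 17.90
g60 ax 0.2 lat 2.3 z 8.1 T [0.02 0.54 0.05] p [0.5346 0.0686 0.1752] w 0.0589 ff 63.5 t 18.12
lift12 ax -0.7 lat 1.0 z -5.3 T [-0.02  0.01  0.03] p [0.5345 0.0686 0.1872] w 0.0588 ff 65.2 t 18.69
hold ax -0.4 lat 0.0 z -4.8 T [-0.02  0.03 -0.  ] p [0.5345 0.0685 0.187 ] w 0.0588 ff 65.2 t 18.89
```

View pics/c6.png

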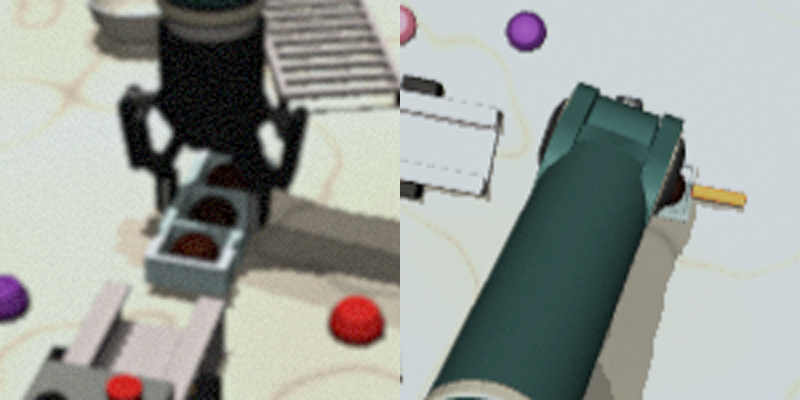

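The mould is lifted level, with about 5 N of weight and zero moment, and the chocolates are in place at side crop (225,178), (215,212) and (197,245). Carry it to the rack and feel for contact.

Run:
```python
from h import *
from bench import bot
p=np.array(bot.read_position()); r=bot.read_tcp_rot(); yaw=float(open("yaw.txt").read()); R=np.array([.4615,-.2475])
p[2]=.26; bot.line_to(p,max_speed=.08)
bot.line_to([*R,.26],[np.pi,0,yaw+np.radians(101.8-79.9)],max_speed=.12); bot.hold(.2); rep("over")
bot.line_to([*R,.218],max_speed=.05); bot.hold(.2); f,q=rep("near"); print(bot.read_tcp_rot())
d={k:bot.get_image(k) for k in("side","top")};pickle.dump(d,open("im6.pkl","wb"))
# long-axis yaw/position check of fin & tray in the hand
h=cv2.cvtColor(d["top"]["frame"],cv2.COLOR_RGB2HSV);m=(h[...,0]>8)&(h[...,0]<28)&(h[...,1]>100)&(h[...,2]>60);m[:,:400]=0;m[:,520:]=0;m[:230]=0;m[330:]=0
b=blobs(m,8);print(b,[ray(d["top"],x[0],.081).round(4) for x in b],"pred",R-.1*np.array([np.cos(np.radians(101.8)),np.sin(np.radians(101.8))]))
cv2.imwrite("pics/c7.png",cv2.convertScaleAbs(np.hstack([cv2.resize(x["frame"][a:a+130,b:b+130],(400,400),interpolation=2) for x,a,b in((d["side"],120,300),(d["top"],225,370))]),alpha=1.4)[:,:,::-1])
```

```text
over ax -0.7 lat -0.0 z -5.0 T [-0.01  0.06 -0.01] p [ 0.4616 -0.2473  0.26  ] w 0.0587 ff 65.2 t 23.10
near ax 0.7 lat -0.1 z -4.5 T [ 0.03 -0.02 -0.03] p [ 0.4616 -0.2475  0.2183] w 0.0585 ff 65.2 t 24.29
[3.14094853e+00 2.69576003e-04 1.77674697e+00]
[] [] pred [ 0.48194961 -0.34538674]
```

View pics/c7.png

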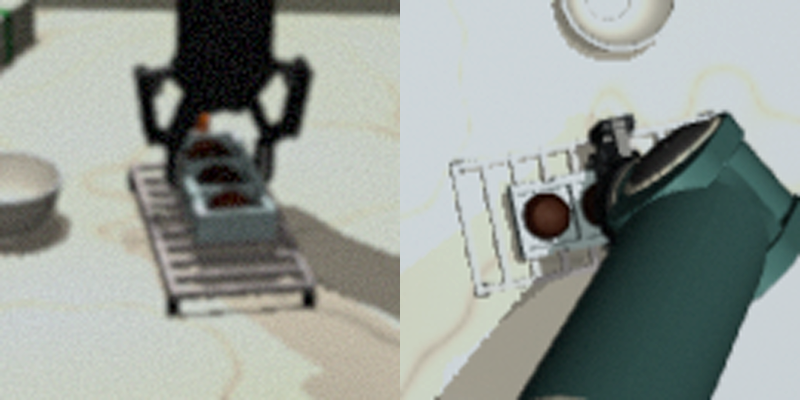

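The mould is over the rack, aligned with its length and centred across it, with chocolate 2 at top crop (547,215). Now I'll descend until contact.

Run:
```python
from h import *
from bench import bot
q=np.array(bot.read_position()); q[2]=.207
bot.line_to(q,max_speed=.02); bot.hold(.1); f,p=rep("207"); z0=f[2]
ok=False
for k in range(30):
    q[2]-=.0005; bot.line_to(q,max_speed=.01)
    fz=np.mean([bot.read_contact_force()[2] for _ in range(5)])
    if fz>z0+2: ok=True; print(k,fz); break
rep("touch"); bot.hold(.2); rep("settle")
if ok:
    for w in(.0625,.070,.080): bot.gripper_to(w,20)
    bot.hold(.2); rep("open")
    p=np.array(bot.read_position()); p[2]+=.10; bot.line_to(p,max_speed=.08)
    bot.reach([.45,.15,.40],[np.pi,0,1.39])
    d={k:bot.get_image(k) for k in("side","top")};pickle.dump(d,open("im7.pkl","wb")); print(bot.read_clock())
    cv2.imwrite("pics/c8.png",cv2.convertScaleAbs(np.hstack([cv2.resize(x["frame"][a:a+130,b:b+130],(400,400),interpolation=2) for x,a,b in((d["side"],120,300),(d["top"],225,370))]),alpha=1.4)[:,:,::-1])
    T=d["top"];roi=np.zeros((480,640),bool);roi[255:330,380:490]=1;b=blobs(brown(T["frame"])&roi)
    print(b);W=np.array([ray(T,x[0],.043)[0] for x in b]);print(W.round(4))
    u=W[np.argmax(W[:,1])]-W[np.argmin(W[:,1])];print("yaw",np.degrees(np.arctan2(u[1],u[0])),"mean",W.mean(0))
```

```text
207 ax -0.2 lat 0.5 z -5.0 T [-0.03 -0.03 -0.  ] p [ 0.4616 -0.2475  0.2071] w 0.0592 ff 65.2 t 25.19
19 2.490025511892725
touch ax 1.5 lat 2.2 z 2.5 T [ 0.15  0.46 -0.04] p [ 0.4616 -0.2475  0.1973] w 0.0585 ff 65.9 t 30.19
settle ax 0.8 lat 3.2 z 4.9 T [ 0.29  0.58 -0.04] p [ 0.4616 -0.2475  0.1973] w 0.0586 ff 66.1 t 30.39
open ax -0.5 lat -0.3 z -0.2 T [ 0.05 -0.05 -0.03] p [ 0.4616 -0.2475  0.197 ] w 0.0798 ff 0.0 t 31.32
34.3333
[([453.3, 287.2], 155), ([434.5, 290.8], 157), ([415.7, 294.6], 154)]
[[ 0.4725 -0.2919  0.043 ]
 [ 0.4628 -0.2444  0.043 ]
 [ 0.4527 -0.1969  0.043 ]]
yaw 101.78213293623685 mean [ 0.46267358 -0.24439758  0.043     ]
```

View pics/c8.png

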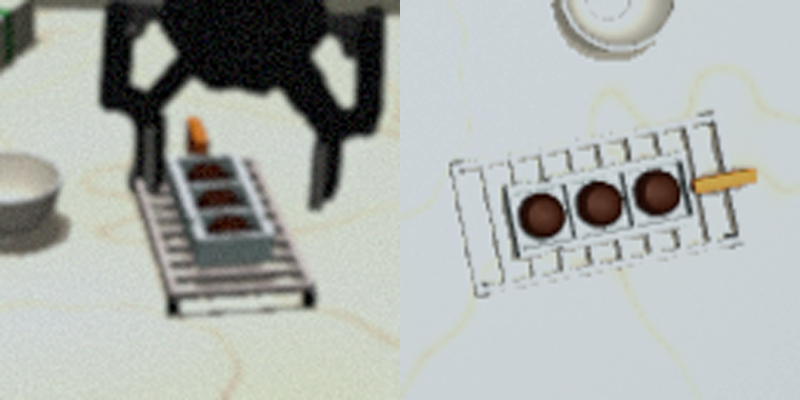

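The mould rests on the rack: tray centre at crop (599,205) against rack centre (597,203), yaw 101.8°. All chocolates are in their pockets, and the gripper is clear.

```bash
python3 -c "
from bench import bot
print(bot.read_contact_force(),bot.read_clock()); print(bot.finish_job())"
```

```text
[-0.14219349  0.76252674 -0.67736296] 34.3333
the job is handed in; nothing more can be done
None
```

The mould was pulled from the dock, put down and released on the counter, then regrasped at its middle and set gently on the rack, lengthways and centred to within about 3 mm, with every chocolate in its pocket; I handed the job in at 34.3 s, though the call returned no verdict.

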